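# Set up the pool table for pin pool

## Task

Set up the pool table for a round of pin pool: stand the tall wooden pin on the round black spot, put the wooden ball ring flat on the black cross, and stand the low wooden mushroom peg between them, halfway along the straight line from the spot to the cross. Then set the white ball on top of the ring and the chalk, blue face up as it is now, on the middle of the mushroom peg's flat top. Leave the tin, the card box and the dice cup where they are.

Things in the scene. Friction and masses are not known exactly. Their poses are not given: they have to be found in the camera images.
- pin: tall turned pin (skittle) of light wood, 88 mm high, loose, standing; a plain upright cylinder 40 mm across from the foot up to 55 mm, then a thin neck and a knob head 28 mm across. About 70 g. Origin: centre of its underside, z up.
- mushroom: low mushroom-shaped peg of light wood, 45 mm high, loose, standing; foot 36 mm across, thin stem 22 mm across, round cap 50 mm across from 30 to 45 mm height with a flat top. About 50 g. Origin: centre of its underside, z up.
- seat: the ball ring: short open wooden ring (tube), 50 mm outside, 38 mm inside diameter, 25 mm high, loose, lying flat with its hole upright. About 50 g. Origin: centre of its underside, z up. The ball sits on its upper rim, the ball's centre then 46 mm above the ring's underside.
- ball: white pool ball, 57 mm in diameter, about 170 g, loose, resting at the start in a thin fixed rubber ring (42 mm across, 5 mm high) so that its centre is 29 mm above the cloth. Origin: its centre; it can roll, so its axes mean nothing.
- chalk: cube of cue chalk, 23 mm by 23 mm and 21 mm high, blue top, paper-wrapped sides, loose. About 20 g. Origin: centre of its underside, z up, x and y square to its side faces.
- spot: round black spot 54 mm across, stuck flat on the cloth (fixed, 1 mm thick, nothing to bump into). Origin: its centre. Either the spot or the cross is the left-hand one.
- cross: black plus-shaped mark, each arm strip 90 mm long and 14 mm wide, stuck flat on the cloth (fixed, 1 mm thick, nothing to bump into). Origin: its centre, always 260 mm from the spot's centre.
- tin: round closed steel tin, 62 mm across, 30 mm high, a bystander to leave alone. Origin: centre of its underside.
- card_box: brown rectangular playing-card box lying flat, 90 mm (its x) by 62 mm (its y), 20 mm high, a bystander to leave alone. Origin: centre of its underside.
- dice_cup: dark brown dice cup standing upside down, 68 mm across at the cloth, 54 mm at the top, 75 mm high, a bystander to leave alone. Origin: centre of its underside.
Mind the look-alikes: they are no part of the job. There is more than one size of the ball; the job needs the larger. Of the things shaped like the chalk, the blue one is meant.

How it is judged:
By the outcome, as a careful person would: the job done as asked, in the order asked, and still so for the second after the job is handed in, with the robot touching nothing.
It also fails if it takes over 134 s, if anything falls off the work surface, if the arm or the gripper's body presses on something with over 40 N, if the wrist force passes 120 N, or if a joint passes its speed limit or range.

## Robot

A 6-joint arm with a two-finger parallel gripper is mounted at the origin on the work surface. World frame = base frame: x ahead of the robot, y to its left, z up, the work surface at z = 0. Lengths are in m, angles in rad, forces in N, time in s.
With the tool pointing down it reaches from about 0.25 to 0.775 m from the base axis. Payload 4 kg.
Tool frame: the origin (TCP) lies at the very end of the fingers, on their centre line; the grasp point (between the pads) lies 19 mm behind it (manip.grip_depth is the distance from the TCP to the grasp point, in m); z points along the fingers, y is the line along which they close (so a half turn about z gives the same grasp; the last joint's range is limited). The gripper opens to 94 mm and grips with 3 to 60 N. Pads are 16 mm wide; open, the fingers measure 119 mm over their backs; the gripper's body (75 mm by 177 mm) begins 78 mm behind the grasp point.
Start: joints at [1.197, 0.087, 1.371, -0, 1.684, -0.103], TCP at [0.147, 0.53, 0.206] pointing down, gripper open.
Joint ranges: [-3.1, 3.1], [-0.76, 2.03], [0.27, 2.55], [-1.08, 4.22], [0.17, 2.65], [-2.57, 2.57]. Speed limits (rad/s): [2.79, 2.79, 3.14, 3.14, 3.14, 3.14].

## Interface

Orientations are given as a 3x3 rotation matrix whose columns are the frame's x, y, z axes.
In Python, from plant import manip, get_image, calibration, sign_off gives the robot as it stands.
- The arm moves only by the shell command python3 -m crank 'ROWS' [FORCE]. ROWS is a JSON object whose one key "rows" holds a list of rows, each an object of numbers: "rx", "ry", "rz": the turn, a rotation vector about the tool's x, y, z in units of 10 degrees (1.0 is 10 degrees); "dx", "dy", "dz": the shift along the tool's x, y, z in units of 30 mm (1.0 is 30 mm); "fingers": the finger opening in mm, from 0 to 94. A call has 1 to 5 rows; each row shifts and turns the commanded pose from where the row before left it, along the tool's axes as they then stand; what a row does not reach is not made up. A row lasts 1/8 s, in which the tool goes at most 62.5 mm and 10.7 degrees, less where a joint would pass 70% of its speed; a pose out of reach is approached as far as the arm can. A call is refused whole if a number of a shift passes 1 or a number of a turn 1, either way. A call with a gripper value outside its range is refused whole. The fingers move at their own pace and stop on an object; FORCE is the grip in N (left out, the last holds). Time passes only in rows, so rows that do not move let the fingers close. It gives the time, the measured TCP pose, the force, the opening and the grip force at its end, in the units of the state.
- manip.get_state(): the state, without advancing time (a new reading comes with each control period).
- get_image(name): name is "scene" or "top" or "wrist"; returns the picture (400x640x3 uint8, red, green, blue); there is no depth.
- calibration(name): a dict with "camera_matrix" (3x3 intrinsics, pixels), "cam_to_world" (4x4, takes a point from camera to world coordinates). Camera axes: x right, y down, z forward; pixel columns grow to the right and rows downward; lengths in m; the calibration is good to about 2 mm. A picture is of the moment at which its call begins: read the wrist's pose just before it. calibration takes no time and is no camera call; for the wrist camera it gives the pose at the moment of the call.
- sign_off(): hands the job in; it is judged then, once.
The state is a dict: "t": time; "qpos": joint angles; "qd": joint speeds; "tau": joint torques, N m; "position": TCP position; "ee_rot": TCP orientation; "force": force on the tool from outside, world axes, zero at the start; "torque": the same for the moment, N m; "grip_width": opening from 0.0 (shut) to 1.0 (fully open); "gripper_force": force on a finger pad.
Only numpy, scipy, OpenCV 4.12 (cv2) and the standard library are available. Lean on these libraries where they do the work, as an engineer would, in place of code of your own. Each camera call takes 0.05 s, during which the arm holds its last target. There are 200 camera calls.

## Working session

There is one attempt and no reset: what is moved stays moved. The work goes in short steps, Python scripts to look and compute and a shell command to move; the robot and the scene stay as the last step left them, time stands still between calls to the robot, and variables do not carry over. Pictures are saved under pics/ and viewed, at most 14 in all, crops included, and the job is handed in when it is done.

```bash
ls; mkdir -p pics
python3 - <<'E'
from plant import manip,get_image,calibration
import cv2,numpy as np
for n in("scene","top"):
    cv2.imwrite(f"pics/{n}0.png",get_image(n)[:,:,::-1]); c=calibration(n); print(n,np.round(c["camera_matrix"],1).tolist(),np.round(c["cam_to_world"],3).tolist())
s=manip.get_state();print(s["t"],np.round(s["position"],4),np.round(s["ee_rot"],3).tolist(),s["grip_width"])
E
```

```text
pics
scene [[414.9, 0.0, 320.8], [0.0, 414.9, 200.7], [0.0, 0.0, 1.0]] [[-0.705, 0.599, -0.38, 0.904], [0.709, 0.6, -0.371, 0.322], [0.006, -0.531, -0.848, 0.83], [0.0, 0.0, 0.0, 1.0]]
top [[373.3, 0.0, 324.0], [0.0, 373.3, 204.2], [0.0, 0.0, 1.0]] [[-0.03, -0.997, 0.078, 0.471], [-0.999, 0.029, -0.017, 0.01], [0.014, -0.078, -0.997, 0.969], [0.0, 0.0, 0.0, 1.0]]
0.1 [0.147  0.5295 0.2044] [[-0.964, 0.268, -0.001], [0.268, 0.964, -0.002], [0.0, -0.002, -1.0]] 0.9998778692845818
```

View pics/top0.png

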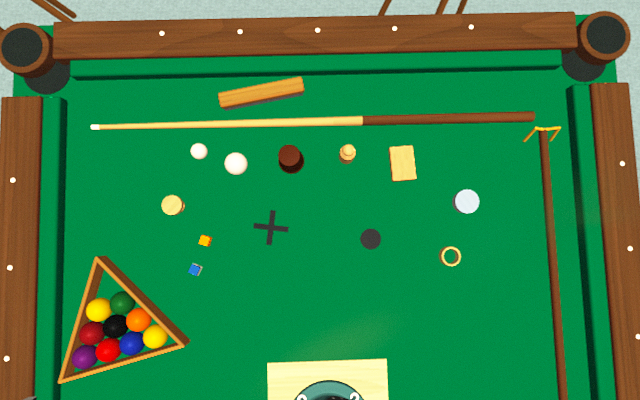

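View pics/scene0.png

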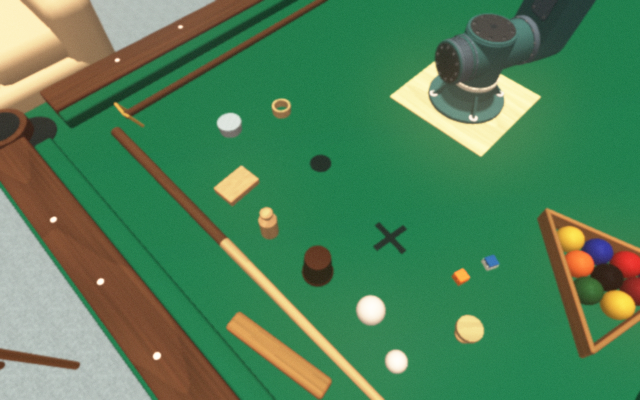

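The top view shows the spot at (370,239), cross (271,227), pin (348,153), mushroom (172,205), ring (451,256), big ball (236,163) and small ball (199,151). It also shows the blue chalk at (195,269), orange chalk (205,240), cup (291,158), box (403,163) and tin (467,201). The scene view agrees with these positions.

```bash
cat > h.py <<'E'
from plant import manip,get_image,calibration
import cv2,numpy as np
def ray(c,p):
    K,T=np.array(c["camera_matrix"]),np.array(c["cam_to_world"])
    d=T[:3,:3]@np.linalg.inv(K)@[p[0],p[1],1]; return T[:3,3],d
def plane(c,p,z):
    o,d=ray(c,p); return o+d*(z-o[2])/d[2]
def proj(c,X):
    T=np.linalg.inv(c["cam_to_world"]);q=np.array(c["camera_matrix"])@(T[:3,:3]@X+T[:3,3]);return q[:2]/q[2]
def fg(im):  # not cloth
    h=cv2.cvtColor(im,cv2.COLOR_RGB2HSV); return (~((h[...,0]>60)&(h[...,0]<90)&(h[...,1]>120)&(h[...,2]>60))).astype(np.uint8)
def dark(im): return (im.max(2)<75).astype(np.uint8)
def blue(im):
    h=cv2.cvtColor(im,cv2.COLOR_RGB2HSV); return ((h[...,0]>100)&(h[...,0]<125)&(h[...,1]>120)).astype(np.uint8)
def wood(im):
    h=cv2.cvtColor(im,cv2.COLOR_RGB2HSV); return ((h[...,0]<32)&(h[...,1]>50)&(h[...,2]>110)).astype(np.uint8)
def white(im): 
    return (im.min(2)>130).astype(np.uint8)
def blob(m,p):  # component nearest p: bbox-centre, area, minAreaRect, mask
    n,l,s,c=cv2.connectedComponentsWithStats(m); 
    ok=[i for i in range(1,n) if s[i,4]>15]
    i=min(ok,key=lambda i:np.hypot(*(c[i]-p))); b=s[i]
    cn=max(cv2.findContours((l==i).astype(np.uint8),cv2.RETR_EXTERNAL,cv2.CHAIN_APPROX_NONE)[0],key=len)
    return dict(c=c[i],bb=b[:4],a=b[4],rect=cv2.minAreaRect(cn),cn=cn,circ=cv2.minEnclosingCircle(cn))
E
python3 - <<'E'
from h import *
im=get_image("top");c=calibration("top")
for n,f,p,z in [("spot",dark,(370,239),.001),("cross",dark,(271,227),.001),("pin",wood,(348,153),.08),("mush",wood,(172,205),.045),("seat",wood,(451,256),.025),("ball",white,(236,163),.029),("chalk",blue,(195,269),.021)]:
    b=blob(f(im),np.array(p)); print(n,b["c"].round(1),b["a"],b["bb"],"cen",plane(c,b["c"],z)[:2].round(4),"circ",plane(c,b["circ"][0],z)[:2].round(4),round(b["circ"][1],1))
im=get_image("scene");c=calibration("scene")
for n,f,p,z in [("spot",dark,(320,163),.001),("cross",dark,(391,237),.001),("mush",wood,(470,328),.04),("seat",wood,(282,107),.0125),("ball",white,(371,310),.029),("pinhead",wood,(267,214),.05),("chalk",blue,(490,262),.015)]:
    b=blob(f(im),np.array(p)); print(n,b["c"].round(1),b["a"],b["bb"],"cen",plane(c,b["c"],z)[:2].round(4))
for n in("top","scene"): print(proj(calibration(n),np.array([.147,.53,.2])))
E
```

```text
spot [370.1 238.4] 303 [361 229  19  20] cen [ 0.4541 -0.1227] circ [ 0.4541 -0.1228] 9.9
cross [270.5 227. ] 280 [254 210  34  35] cen [0.4912 0.1341] circ [0.4912 0.134 ] 17.0
pin [347.1 153.3] 245 [340 144  16  20] cen [ 0.6619 -0.0642] circ [ 0.6614 -0.0647] 9.8
mush [172.3 204.8] 363 [161 195  24  20] cen [0.5523 0.3691] circ [0.5505 0.3685] 11.6
seat [450.  255.7] 198 [439 246  22  20] cen [ 0.4049 -0.3193] circ [ 0.4035 -0.318 ] 10.9
ball [235.3 163.2] 396 [224 152  23  23] cen [0.6552 0.2165] circ [0.6547 0.2165] 11.3
chalk [193.8 269.5] 87 [188 264  12  12] cen [0.3905 0.3248] circ [0.3903 0.325 ] 5.9
spot [320.3 163. ] 260 [311 155  20  17] cen [ 0.4548 -0.1201]
cross [389.8 237.5] 342 [374 223  32  30] cen [0.4924 0.1364]
mush [468.5 329.2] 655 [455 315  29  28] cen [0.556  0.3744]
seat [280.9 107.8] 265 [272  99  19  19] cen [ 0.4042 -0.3207]
ball [370.5 309.5] 676 [356 295  30  30] cen [0.6547 0.2172]
pinhead [267.7 222.8] 483 [258 207  20  32] cen [ 0.6747 -0.0604]
chalk [491.2 260.5] 99 [485 255  14  12] cen [0.3889 0.3276]
[ 58.7591517  406.89506076]
[699.00407967 203.80273089]
```

```bash
python3 -m crank '{"rows":[{"rz":-0.78},{"rz":-0.78},{"dx":-0.8,"dy":-0.9},{"dx":-0.8,"dy":-1},{"dx":-0.8,"dy":-1}]}'
python3 -m crank '{"rows":[{"dx":-0.9,"dy":-1},{"dx":-0.9,"dy":-1},{"dx":-0.9,"dy":-1},{"dx":-0.9,"dy":-1},{"dx":-0.9,"dy":-1}]}'
python3 -m crank '{"rows":[{"dx":-0.9,"dy":-1},{"dx":-0.9,"dy":-1},{"dx":-0.9,"dy":-1},{"dx":-0.9,"dy":-1},{"dx":-0.9,"dy":-1}]}'
python3 -m crank '{"rows":[{"dx":-0.9,"dy":-1},{"dx":-0.9,"dy":-1},{"dx":-0.9,"dy":-1},{"dx":-0.9,"dy":-0.9},{}]}'
cat >> h.py <<'E'
def to(x,y,z):  # units of tool axes from current measured pose
    s=manip.get_state();R=np.array(s["ee_rot"]);return (R.T@(np.array([x,y,z])-s["position"])/.03).round(2)
def snap(n,name):
    c=calibration(n);im=get_image(n);cv2.imwrite(f"pics/{name}.png",im[:,:,::-1]);return im,c
E
python3 - <<'E'
from h import *
s=manip.get_state();print(np.round(s["position"],4),np.round(s["ee_rot"],3).tolist(),np.round(s["qpos"],2))
im,c=snap("wrist","w1");print(np.round(c["cam_to_world"],3).tolist(),np.round(c["camera_matrix"],0).tolist(),to(.662,-.064,.2))
print(proj(c,np.array([.662,-.064,.088])),proj(c,np.array([.662,-.064,0])))
E
```

```text
[0.147  0.5297 0.2048] [[-0.964, 0.268, -0.0], [0.268, 0.964, -0.001], [0.0, -0.001, -1.0]] [ 1.2   0.09  1.37 -0.    1.68 -0.1 ]
[[0.267, 0.935, 0.234, 0.079], [0.964, -0.259, -0.065, 0.551], [-0.0, 0.243, -0.97, 0.384], [0.0, 0.0, 0.0, 1.0]] [[341.0, 0.0, 322.0], [0.0, 341.0, 201.0], [0.0, 0.0, 1.0]] [-21.83 -14.48   0.18]
[  0.76672311 665.8479703 ] [ 50.65089964 580.26235877]invalid input at $.rows[0]: expected keys rx, ry, rz, dx, dy, dz, fingers
invalid input at $.rows[0]: expected keys rx, ry, rz, dx, dy, dz, fingers
invalid input at $.rows[0]: expected keys rx, ry, rz, dx, dy, dz, fingers
invalid input at $.rows[0]: expected keys rx, ry, rz, dx, dy, dz, fingers
```

View pics/w1.png

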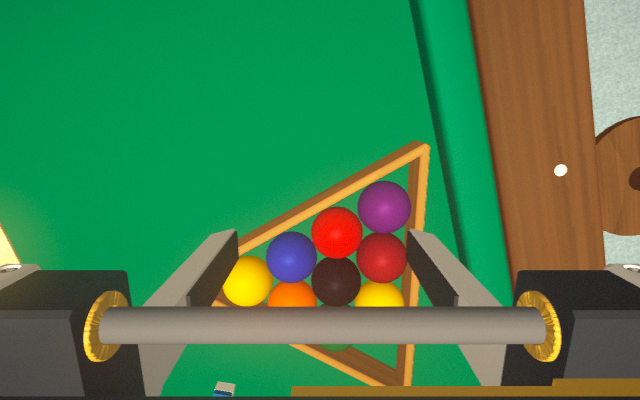

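The wrist camera sees the rack between the fingers. Nothing has moved, because every row needs all seven keys.

```bash
python3 -m crank '{"rows":[{"rx":0,"ry":0,"rz":-0.78,"dx":0,"dy":0,"dz":0,"fingers":94},{"rx":0,"ry":0,"rz":-0.78,"dx":0,"dy":0,"dz":0,"fingers":94},{"rx":0,"ry":0,"rz":0,"dx":-0.8,"dy":-1,"dz":0,"fingers":94},{"rx":0,"ry":0,"rz":0,"dx":-0.9,"dy":-1,"dz":0,"fingers":94},{"rx":0,"ry":0,"rz":0,"dx":-0.9,"dy":-1,"dz":0,"fingers":94}]}'
python3 -m crank '{"rows":[{"rx":0,"ry":0,"rz":0,"dx":-0.9,"dy":-1,"dz":0,"fingers":94},{"rx":0,"ry":0,"rz":0,"dx":-0.9,"dy":-1,"dz":0,"fingers":94},{"rx":0,"ry":0,"rz":0,"dx":-0.9,"dy":-1,"dz":0,"fingers":94},{"rx":0,"ry":0,"rz":0,"dx":-0.9,"dy":-1,"dz":0,"fingers":94},{"rx":0,"ry":0,"rz":0,"dx":-0.9,"dy":-1,"dz":0,"fingers":94}]}'
python3 -m crank '{"rows":[{"rx":0,"ry":0,"rz":0,"dx":-0.9,"dy":-1,"dz":0,"fingers":94},{"rx":0,"ry":0,"rz":0,"dx":-0.9,"dy":-1,"dz":0,"fingers":94},{"rx":0,"ry":0,"rz":0,"dx":-0.9,"dy":-1,"dz":0,"fingers":94},{"rx":0,"ry":0,"rz":0,"dx":-0.9,"dy":-1,"dz":0,"fingers":94},{"rx":0,"ry":0,"rz":0,"dx":-0.9,"dy":-1,"dz":0,"fingers":94}]}'
python3 -m crank '{"rows":[{"rx":0,"ry":0,"rz":0,"dx":-0.9,"dy":-1,"dz":0,"fingers":94},{"rx":0,"ry":0,"rz":0,"dx":-0.9,"dy":-1,"dz":0,"fingers":94},{"rx":0,"ry":0,"rz":0,"dx":0,"dy":-1,"dz":0,"fingers":94},{"rx":0,"ry":0,"rz":0,"dx":0,"dy":-1,"dz":0,"fingers":94},{"rx":0,"ry":0,"rz":0,"dx":0,"dy":0,"dz":0,"fingers":94}]}'
python3 - <<'E'
from h import *
s=manip.get_state();print(np.round(s["position"],4),np.round(s["ee_rot"],3).tolist(),np.round(s["qpos"],2))
im,c=snap("wrist","w2");print(np.round(c["cam_to_world"],3).tolist(),to(.662,-.064,.2))
for z in(.088,.074,.055,0):print(proj(c,np.array([.662,-.064,z])))
print("spot",proj(c,np.array([.4543,-.1215,0])))
E
```

```text
t: 0.88
position: [0.2258, 0.4392, 0.2054]
ee_rot: [[-1.0, -0.002, 0.0], [-0.002, 1.0, -0.0], [-0.0, -0.0, -1.0]]
force: [0.3, 0.5, 0.1]
grip_width: 1.0
gripper_force: 0.0
t: 1.5
position: [0.3612, 0.2892, 0.2055]
ee_rot: [[-1.0, -0.001, 0.0], [-0.001, 1.0, 0.0], [-0.0, 0.0, -1.0]]
force: [1.1, 1.2, 0.3]
grip_width: 1.002
gripper_force: 0.0
t: 2.12
position: [0.4964, 0.1394, 0.2054]
ee_rot: [[-1.0, -0.001, 0.0], [-0.001, 1.0, 0.0], [-0.0, 0.0, -1.0]]
force: [1.5, -0.8, 0.4]
grip_width: 1.004
gripper_force: 0.0
t: 2.75
position: [0.5499, 0.0189, 0.2052]
ee_rot: [[-1.0, 0.002, -0.0], [0.002, 1.0, -0.0], [0.0, -0.0, -1.0]]
force: [-0.7, 0.6, -0.3]
grip_width: 0.999
gripper_force: 0.0
[0.5499 0.0189 0.2052] [[-1.0, 0.002, -0.0], [0.002, 1.0, -0.0], [0.0, -0.0, -1.0]] [-0.07  0.09  1.37 -0.    1.68 -1.64]
[[0.001, 0.97, 0.243, 0.479], [1.0, -0.001, 0.0, 0.021], [0.001, 0.243, -0.97, 0.385], [0.0, 0.0, 0.0, 1.0]] [-3.74 -2.8   0.17]
[234.49537845 308.97663366]
[237.91200665 301.35919642]
[242.14143129 291.92961415]
[252.28032581 269.32475693]
spot [188.99518507  91.47687988]
```

View pics/w2.png

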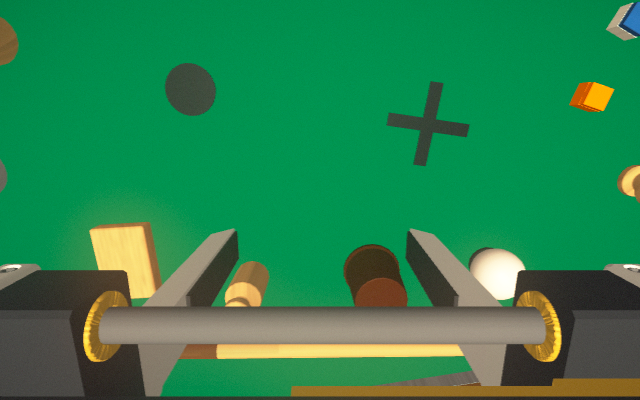

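The wrist view matches the predictions: spot at (190,89), cross (428,123), pin foot about (252,265) with the pin leaning to (240,300), cup (373,270), ball (497,270). I'll measure the spot, cross and pin foot from it.

Run:
```python
from h import *
s=manip.get_state()
im,c=snap("wrist","w3")
for n,p in(("spot",(190,89)),("cross",(428,123))):
    b=blob(dark(im),np.array(p));print(n,b["c"].round(1),b["a"],plane(c,b["c"],.001)[:2].round(4))
b=blob(wood(im),np.array((246,285)));print(b["bb"],b["a"]);x,y,w,h=b["bb"]
k=b["cn"][:,0];t=k[k[:,1]==y].mean(0);print("wrist near foot edge+20mm",plane(c,t,0)+[.02,0,0])
b=blob(wood(im),np.array((630,182)));print("mush?",b["bb"])
im=get_image("top");c=calibration("top");b=blob(wood(im),np.array((347,153)));x,y,w,h=b["bb"]
cn=b["cn"][:,0]
print("top foot",plane(c,(b["c"][0],y+h-.5),0)+[.02,0,0],"cyl l/r at z.03",plane(c,(x-.5,158),.05)[1],plane(c,(x+w-.5,158),.05)[1],[(int(r),int(cn[cn[:,1]==r,0].min()),int(cn[cn[:,1]==r,0].max())) for r in range(y,y+h)])
```

```text
spot [179.5  86.8] 767 [ 0.4498 -0.1296]
cross [427.2 123.9] 1781 [0.4885 0.1382]
[223 261  44  46] 1521
wrist near foot edge+20mm [ 0.67116542 -0.06410689  0.        ]
mush? [616 166  24  39]
top foot [ 0.76403553 -0.02884641  0.        ] cyl l/r at z.03 0.5658252708128527 -0.5379782989630346 [(112, 506, 533), (113, 471, 534), (114, 428, 534), (115, 394, 534), (116, 341, 534), (117, 311, 534), (118, 277, 533), (119, 245, 533), (120, 217, 532), (121, 185, 496), (122, 160, 429), (123, 132, 381), (124, 92, 362), (125, 99, 360), (126, 99, 298), (127, 99, 236), (128, 99, 174), (129, 92, 110)]
```

```bash
sed -i 's/im.max(2)<75/im.max(2)<85/' h.py
python3 - <<'E'
from h import *
im=cv2.imread("pics/top0.png")[:,:,::-1];c=calibration("top");b=blob(wood(im),np.array((347,153)));x,y,w,h=b["bb"]
print("top foot",plane(c,(b["c"][0],y+h-.5),0)+[.02,0,0]);cn=b["cn"][:,0]
print("far knob edge",plane(c,(b["c"][0],y-.5),.074)-[.014,0,0])
print([(int(r),int(cn[cn[:,1]==r,0].min()),int(cn[cn[:,1]==r,0].max())) for r in range(y,y+h)])
im=cv2.imread("pics/scene0.png")[:,:,::-1];c=calibration("scene");b=blob(wood(im),np.array((267,222)));x,y,w,h=b["bb"];cn=b["cn"][:,0]
print([(int(r),int(cn[cn[:,1]==r,0].min()),int(cn[cn[:,1]==r,0].max())) for r in range(y,y+h,2)])
for X in((.662,-.064),(.667,-.064),(.671,-.064)):
  print(X,[proj(c,np.array([*X,z])).round(1) for z in(0,.055,.088)],[proj(calibration("top"),np.array([*X,z])).round(1) for z in(0,.055,.088)])
im=cv2.imread("pics/w3.png")[:,:,::-1];c=calibration("wrist")
b=blob(dark(im),np.array((190,89)));print("spot",b["c"].round(1),b["a"],b["bb"],plane(c,b["c"],.001)[:2].round(4))
E
```

```text
top foot [ 0.67181773 -0.06998914  0.        ]
far knob edge [ 0.67330578 -0.06560389  0.074     ]
[(144, 346, 350), (145, 344, 351), (146, 343, 352), (147, 342, 353), (148, 341, 354), (149, 340, 354), (150, 340, 355), (151, 340, 355), (152, 340, 355), (153, 340, 355), (154, 340, 355), (155, 340, 354), (156, 340, 354), (157, 340, 353), (158, 340, 353), (159, 340, 352), (160, 341, 351), (161, 341, 351), (162, 343, 349), (163, 345, 348)]
[(207, 265, 268), (209, 261, 271), (211, 260, 272), (213, 260, 273), (215, 260, 275), (217, 259, 276), (219, 258, 276), (221, 258, 276), (223, 259, 276), (225, 259, 276), (227, 260, 277), (229, 261, 277), (231, 261, 277), (233, 262, 277), (235, 263, 276), (237, 265, 273)]
(0.662, -0.064) [array([273.2, 229.1]), array([270.9, 217. ]), array([269.3, 209.1])] [array([344.7, 159.7]), array([346.2, 155.4]), array([347.2, 152.5])]
(0.667, -0.064) [array([271.6, 230.5]), array([269.1, 218.4]), array([267.5, 210.5])] [array([344.6, 157.9]), array([346.1, 153.4]), array([347.2, 150.4])]
(0.671, -0.064) [array([270.2, 231.6]), array([267.7, 219.5]), array([266.1, 211.7])] [array([344.6, 156.4]), array([346.1, 151.8]), array([347.1, 148.8])]
spot [188.9  88.8] 2023 [164  63  50  52] [ 0.4522 -0.1188]
```

```bash
python3 -m crank '{"rows":[{"rx":0,"ry":0,"rz":0,"dx":-1,"dy":-0.7,"dz":0,"fingers":94},{"rx":0,"ry":0,"rz":0,"dx":-1,"dy":-0.7,"dz":0,"fingers":94},{"rx":0,"ry":0,"rz":0,"dx":-1,"dy":-0.7,"dz":0,"fingers":94},{"rx":0,"ry":0,"rz":0,"dx":-1,"dy":-0.7,"dz":0,"fingers":94},{"rx":0,"ry":0,"rz":0,"dx":-0.04,"dy":-0.03,"dz":0.5,"fingers":94}]}' | sed -n 2p
python3 -m crank '{"rows":[{"rx":0,"ry":0,"rz":0,"dx":0,"dy":0,"dz":1,"fingers":94},{"rx":0,"ry":0,"rz":0,"dx":0,"dy":0,"dz":1,"fingers":94},{"rx":0,"ry":0,"rz":0,"dx":0,"dy":0,"dz":1,"fingers":94},{"rx":0,"ry":0,"rz":0,"dx":0,"dy":0,"dz":1,"fingers":94},{"rx":0,"ry":0,"rz":0,"dx":0,"dy":0,"dz":1,"fingers":94}]}' 
python3 -m crank '{"rows":[{"rx":0,"ry":0,"rz":0,"dx":0,"dy":0,"dz":0.72,"fingers":60},{"rx":0,"ry":0,"rz":0,"dx":0,"dy":0,"dz":0,"fingers":46},{"rx":0,"ry":0,"rz":0,"dx":0,"dy":0,"dz":0,"fingers":46},{"rx":0,"ry":0,"rz":0,"dx":0,"dy":0,"dz":0,"fingers":30},{"rx":0,"ry":0,"rz":0,"dx":0,"dy":0,"dz":0,"fingers":30}]}' 12
python3 -m crank '{"rows":[{"rx":0,"ry":0,"rz":0,"dx":0,"dy":0,"dz":0,"fingers":30},{"rx":0,"ry":0,"rz":0,"dx":0,"dy":0,"dz":0,"fingers":30},{"rx":0,"ry":0,"rz":0,"dx":0,"dy":0,"dz":0,"fingers":30}]}'
```

```text
position: [0.6731, -0.0643, 0.1902]
t: 4.15
position: [0.67, -0.0621, 0.039]
ee_rot: [[-1.0, -0.003, -0.001], [-0.003, 1.0, 0.001], [0.001, 0.001, -1.0]]
force: [-0.5, -0.5, 0.5]
grip_width: 1.001
gripper_force: 0.0
t: 4.78
position: [0.6719, -0.0642, 0.0202]
ee_rot: [[-1.0, -0.002, 0.002], [-0.002, 1.0, -0.0], [-0.002, -0.0, -1.0]]
force: [-0.3, 0.2, -0.1]
grip_width: 0.508
gripper_force: 0.0
t: 5.15
position: [0.6717, -0.0646, 0.0198]
ee_rot: [[-1.0, -0.001, 0.001], [-0.001, 1.0, -0.001], [-0.001, -0.001, -1.0]]
force: [-0.2, -2.5, 4.0]
grip_width: 0.425
gripper_force: 12.0
```

```bash
python3 -m crank '{"rows":[{"rx":0,"ry":0,"rz":0,"dx":0,"dy":0,"dz":-0.6,"fingers":30},{"rx":0,"ry":0,"rz":0,"dx":0,"dy":0,"dz":-0.6,"fingers":30},{"rx":0,"ry":0,"rz":0,"dx":0.6,"dy":-0.15,"dz":0,"fingers":30},{"rx":0,"ry":0,"rz":0,"dx":0.8,"dy":-0.2,"dz":0,"fingers":30},{"rx":0,"ry":0,"rz":0,"dx":0.8,"dy":-0.2,"dz":0,"fingers":30}]}' 15|sed -n 2p
python3 -m crank '{"rows":[{"rx":0,"ry":0,"rz":0,"dx":0.8,"dy":-0.2,"dz":0,"fingers":30},{"rx":0,"ry":0,"rz":0,"dx":0.8,"dy":-0.2,"dz":0,"fingers":30},{"rx":0,"ry":0,"rz":0,"dx":0.8,"dy":-0.2,"dz":0,"fingers":30},{"rx":0,"ry":0,"rz":0,"dx":0.8,"dy":-0.2,"dz":0,"fingers":30},{"rx":0,"ry":0,"rz":0,"dx":0.8,"dy":-0.2,"dz":0,"fingers":30}]}'|sed -n 2p
python3 -m crank '{"rows":[{"rx":0,"ry":0,"rz":0,"dx":0.6,"dy":-0.2,"dz":0,"fingers":30},{"rx":0,"ry":0,"rz":0,"dx":0.4,"dy":-0.1,"dz":0,"fingers":30},{"rx":0,"ry":0,"rz":0,"dx":0,"dy":0,"dz":0,"fingers":30},{"rx":0,"ry":0,"rz":0,"dx":0,"dy":0,"dz":0,"fingers":30}]}'
python3 - <<'E'
from h import *
print(to(.454,-.1205,.019)); im,c=snap("wrist","w4")
print(proj(c,np.array([.454,-.1205,0])))
E
```

```text
position: [0.6051, -0.0807, 0.0562]
position: [0.4851, -0.111, 0.0562]
t: 6.9
position: [0.4559, -0.12, 0.0551]
ee_rot: [[-1.0, -0.002, 0.001], [-0.002, 1.0, 0.0], [-0.001, 0.0, -1.0]]
force: [0.0, 0.2, -1.6]
grip_width: 0.425
gripper_force: 15.0
[ 0.07 -0.02  1.2 ]
[318.08849036 214.18034716]
```

View pics/w4.png

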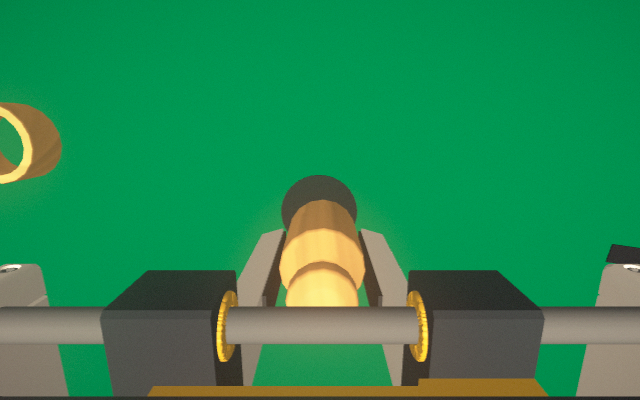

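Pin is upright in the grip. Its near foot edge is at about (321,199), and the spot's visible near edge at (319,175).

Run:
```python
from h import *
im=cv2.imread("pics/w4.png")[:,:,::-1];c=calibration("wrist")
w=blob(wood(im),np.array((321,230)));print(w["bb"]);k=w["cn"][:,0];t=k[k[:,1]==k[:,1].min()].mean(0);print(t,"pin",plane(c,t-[0,.5],.0365)+[.02,0,0])
d=blob(dark(im),np.array((319,190)));k=d["cn"][:,0];t=k[k[:,1]==k[:,1].min()].mean(0);print(d["bb"],"spot",plane(c,t-[0,.5],.001)+[.027,0,0])
l=k[:,0].min();r=k[:,0].max();print([plane(c,(q,k[k[:,0]==q][:,1].mean()),.001) for q in(l,r)])
```

```text
[260 199 135 137]
[322. 199.] pin [ 0.45345047 -0.11774613  0.0365    ]
[282 175  75  53] spot [ 0.45207273 -0.12047739  0.001     ]
[array([ 0.45099491, -0.14606265,  0.001     ]), array([ 0.45052875, -0.09350599,  0.001     ])]
```

```bash
python3 -m crank '{"rows":[{"rx":0,"ry":0,"rz":0,"dx":0.06,"dy":-0.05,"dz":0.5,"fingers":30},{"rx":0,"ry":0,"rz":0,"dx":0,"dy":0,"dz":0.4,"fingers":30},{"rx":0,"ry":0,"rz":0,"dx":0,"dy":0,"dz":0.2,"fingers":30},{"rx":0,"ry":0,"rz":0,"dx":0,"dy":0,"dz":0.07,"fingers":30},{"rx":0,"ry":0,"rz":0,"dx":0,"dy":0,"dz":0,"fingers":30}]}'
python3 -m crank '{"rows":[{"rx":0,"ry":0,"rz":0,"dx":0,"dy":0,"dz":0,"fingers":44},{"rx":0,"ry":0,"rz":0,"dx":0,"dy":0,"dz":0,"fingers":60},{"rx":0,"ry":0,"rz":0,"dx":0,"dy":0,"dz":0,"fingers":64},{"rx":0,"ry":0,"rz":0,"dx":0,"dy":0,"dz":0,"fingers":64}]}'
python3 -m crank '{"rows":[{"rx":0,"ry":0,"rz":0,"dx":0,"dy":0,"dz":-0.6,"fingers":64},{"rx":0,"ry":0,"rz":0,"dx":0,"dy":0,"dz":-1,"fingers":64},{"rx":0,"ry":0,"rz":0,"dx":0,"dy":0,"dz":-1,"fingers":64},{"rx":0,"ry":0,"rz":0,"dx":0,"dy":0,"dz":-1,"fingers":64},{"rx":0,"ry":0,"rz":0,"dx":0.3,"dy":-1,"dz":0,"fingers":80}]}'|sed -n 2p
python3 -m crank '{"rows":[{"rx":0,"ry":0,"rz":0,"dx":0.3,"dy":-1,"dz":0,"fingers":80},{"rx":0,"ry":0,"rz":0,"dx":0.3,"dy":-1,"dz":0,"fingers":80},{"rx":0,"ry":0,"rz":0,"dx":0.3,"dy":-1,"dz":0,"fingers":80},{"rx":0,"ry":0,"rz":0,"dx":0.3,"dy":-1,"dz":0,"fingers":80},{"rx":0,"ry":0,"rz":0,"dx":0.1,"dy":-1,"dz":0,"fingers":80}]}'|sed -n 2p
python3 -m crank '{"rows":[{"rx":0,"ry":0,"rz":0,"dx":0,"dy":-0.6,"dz":0,"fingers":80},{"rx":0,"ry":0,"rz":0,"dx":0,"dy":0,"dz":0,"fingers":80},{"rx":0,"ry":0,"rz":0,"dx":0,"dy":0,"dz":0,"fingers":80}]}'
python3 - <<'E'
from h import *
print(to(.4045,-.319,.005),manip.get_state()["qpos"].round(2) if hasattr(manip.get_state()["qpos"],"round") else manip.get_state()["qpos"]); im,c=snap("wrist","w5")
b=blob(wood(im),proj(c,np.array([.4045,-.319,.02])));print(b["bb"],b["a"],b["c"]);k=b["cn"][:,0];t=k[k[:,1]==k[:,1].min()].mean(0)
print("ring near foot",plane(c,t,0)+[.025,0,0],"pin proj",proj(c,np.array([.4515,-.12,.088])))
E
```

```text
t: 7.58
position: [0.4535, -0.1214, 0.0198]
ee_rot: [[-1.0, -0.002, -0.0], [-0.002, 1.0, 0.0], [0.0, 0.0, -1.0]]
force: [-0.1, 0.5, 1.0]
grip_width: 0.421
gripper_force: 15.0
t: 8.07
position: [0.4536, -0.1215, 0.0198]
ee_rot: [[-1.0, -0.001, 0.0], [-0.001, 1.0, 0.0], [-0.0, 0.0, -1.0]]
force: [-0.1, -0.3, -0.4]
grip_width: 0.675
gripper_force: 0.0
position: [0.4467, -0.1516, 0.1311]
position: [0.4053, -0.3025, 0.1278]
t: 9.7
position: [0.406, -0.3187, 0.1276]
ee_rot: [[-1.0, -0.002, -0.0], [-0.002, 1.0, 0.001], [0.0, 0.001, -1.0]]
force: [0.0, 0.4, -0.1]
grip_width: 0.85
gripper_force: 0.0
[ 0.05 -0.01  4.09] [-0.78  0.04  1.57  0.    1.53 -2.35]
[290 164  58  60] 1528 [318.6328534  195.57918848]
ring near foot [ 0.40310209 -0.32032332  0.        ] pin proj [599.67379238 285.44703616]
```

View pics/w5.png

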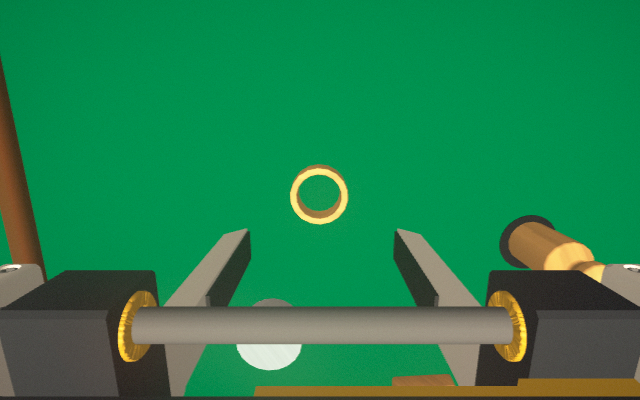

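Ring lies centred ahead at (319,196), and the pin stands on the spot at right.

```bash
python3 -m crank '{"rows":[{"rx":0,"ry":0,"rz":0,"dx":0.07,"dy":-0.02,"dz":1,"fingers":80},{"rx":0,"ry":0,"rz":0,"dx":0,"dy":0,"dz":1,"fingers":80},{"rx":0,"ry":0,"rz":0,"dx":0,"dy":0,"dz":1,"fingers":80},{"rx":0,"ry":0,"rz":0,"dx":0,"dy":0,"dz":0.7,"fingers":70},{"rx":0,"ry":0,"rz":0,"dx":0,"dy":0,"dz":0.4,"fingers":60}]}'|sed -n 2p
python3 -m crank '{"rows":[{"rx":0,"ry":0,"rz":0,"dx":0,"dy":0,"dz":0,"fingers":54},{"rx":0,"ry":0,"rz":0,"dx":0,"dy":0,"dz":0,"fingers":50},{"rx":0,"ry":0,"rz":0,"dx":0,"dy":0,"dz":0,"fingers":40},{"rx":0,"ry":0,"rz":0,"dx":0,"dy":0,"dz":0,"fingers":40},{"rx":0,"ry":0,"rz":0,"dx":0,"dy":0,"dz":0,"fingers":40}]}' 12
python3 -m crank '{"rows":[{"rx":0,"ry":0,"rz":0,"dx":0,"dy":0,"dz":-1,"fingers":40},{"rx":0,"ry":0,"rz":0,"dx":0,"dy":0,"dz":-1,"fingers":40},{"rx":0,"ry":0,"rz":0,"dx":0,"dy":0,"dz":-1,"fingers":40},{"rx":0,"ry":0,"rz":0,"dx":0,"dy":0,"dz":-1,"fingers":40},{"rx":0,"ry":0,"rz":0,"dx":-0.1,"dy":0.7,"dz":0,"fingers":40}]}' 15
python3 -m crank '{"rows":[{"rx":0,"ry":0,"rz":0,"dx":-0.2,"dy":1,"dz":0,"fingers":40},{"rx":0,"ry":0,"rz":0,"dx":-0.2,"dy":1,"dz":0,"fingers":40},{"rx":0,"ry":0,"rz":0,"dx":-0.2,"dy":1,"dz":0,"fingers":40},{"rx":0,"ry":0,"rz":0,"dx":-0.2,"dy":1,"dz":0,"fingers":40},{"rx":0,"ry":0,"rz":0,"dx":-0.2,"dy":1,"dz":0,"fingers":40}]}'|sed -n 2p
python3 -m crank '{"rows":[{"rx":0,"ry":0,"rz":0,"dx":-0.2,"dy":1,"dz":0,"fingers":40},{"rx":0,"ry":0,"rz":0,"dx":-0.2,"dy":1,"dz":0,"fingers":40},{"rx":0,"ry":0,"rz":0,"dx":-0.2,"dy":1,"dz":0,"fingers":40},{"rx":0,"ry":0,"rz":0,"dx":-0.2,"dy":1,"dz":0,"fingers":40},{"rx":0,"ry":0,"rz":0,"dx":-0.2,"dy":1,"dz":0,"fingers":40}]}'|sed -n 2p
python3 -m crank '{"rows":[{"rx":0,"ry":0,"rz":0,"dx":-0.2,"dy":1,"dz":0,"fingers":40},{"rx":0,"ry":0,"rz":0,"dx":-0.2,"dy":1,"dz":0,"fingers":40},{"rx":0,"ry":0,"rz":0,"dx":-0.2,"dy":1,"dz":0,"fingers":40},{"rx":0,"ry":0,"rz":0,"dx":-0.2,"dy":1,"dz":0,"fingers":40},{"rx":0,"ry":0,"rz":0,"dx":0,"dy":0.4,"dz":0,"fingers":40}]}'|sed -n 2,7p
python3 - <<'E'
from h import *
print(to(.4908,.136,.035))
E
```

```text
position: [0.4035, -0.3188, 0.0036]
t: 11.0
position: [0.4044, -0.3207, 0.0059]
ee_rot: [[-1.0, -0.001, 0.002], [-0.001, 1.0, -0.001], [-0.002, -0.001, -1.0]]
force: [0.3, 0.5, 3.9]
grip_width: 0.529
gripper_force: 12.0
t: 11.62
position: [0.4078, -0.3004, 0.127]
ee_rot: [[-1.0, 0.001, 0.004], [0.001, 1.0, -0.004], [-0.004, -0.004, -1.0]]
force: [0.9, 0.4, -1.1]
grip_width: 0.526
gripper_force: 15.0
position: [0.4352, -0.1463, 0.1224]
position: [0.4644, 0.0033, 0.1224]
position: [0.4881, 0.1348, 0.1226]
ee_rot: [[-1.0, -0.004, -0.004], [-0.004, 1.0, -0.0], [0.004, -0.0, -1.0]]
force: [-0.2, -0.8, -0.7]
grip_width: 0.529
gripper_force: 15.0
[-0.1   0.04  2.92]
```

Lower to ring bottom about 30 mm, then compare the ring with the cross.

```bash
python3 -m crank '{"rows":[{"rx":0,"ry":0,"rz":0,"dx":-0.1,"dy":0.04,"dz":0.9,"fingers":40},{"rx":0,"ry":0,"rz":0,"dx":0,"dy":0,"dz":1,"fingers":40},{"rx":0,"ry":0,"rz":0,"dx":0,"dy":0,"dz":1,"fingers":40},{"rx":0,"ry":0,"rz":0,"dx":0,"dy":0,"dz":0,"fingers":40},{"rx":0,"ry":0,"rz":0,"dx":0,"dy":0,"dz":0,"fingers":40}]}'|sed -n 2p
python3 - <<'E'
from h import *
im,c=snap("wrist","w6");print(proj(c,np.array([.4908,.136,0])),to(.4908,.136,.006))
x=cv2.resize(im[120:300,200:440],None,fx=3,fy=3);cv2.imwrite("pics/w6c.png",x[:,:,::-1])
m=wood(im);m[235:]=0;b=blob(m,proj(c,np.array([.4908,.136,.05])));print(b["bb"],b["a"]);k=b["cn"][:,0];t=k[k[:,1]==k[:,1].min()].mean(0);print(t,plane(c,t,.0295)+[.025,0,0])
E
```

```text
position: [0.4931, 0.1341, 0.0384]
[321.42261083 220.76267866] [0.1  0.06 1.1 ]
[277 198  90  37] 1834
[322. 198.] [0.49295478 0.13629866 0.0295    ]
```

View pics/w6c.png

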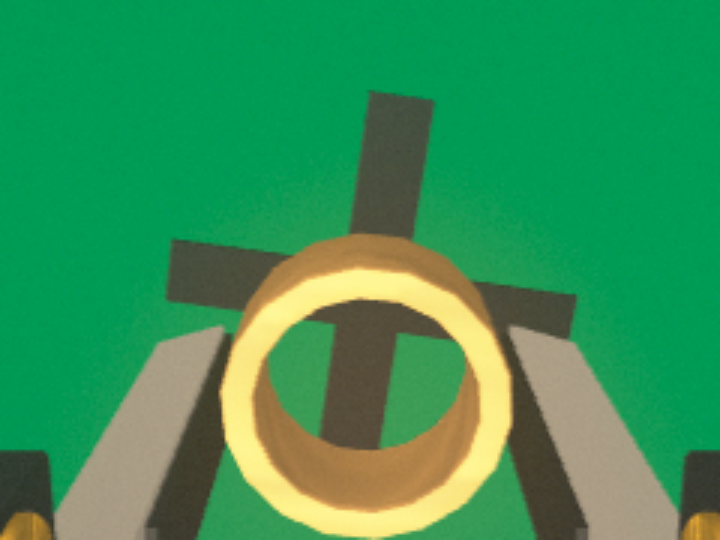

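Ring in grip hovers over the cross. The left strip's corners are at (173,240) and (166,300) in the crop, the right upper corner at (577,294), and the near end of the other strip at (369,91)–(435,100).

Run:
```python
from h import *
c=calibration("wrist");P=lambda u,v:plane(c,(u/3+200,v/3+120),.001)[:2]
A,B=P(173,240),P(577,294);m=(A+B)/2;d=(B-A)/np.linalg.norm(B-A);n=np.array([-d[1],d[0]]);n*=np.sign(n[0])
N=(P(369,91)+P(435,100))/2
print(np.linalg.norm(B-A),"c1",m+.007*n,"c2",N+.045*n, "ring l/r at top", plane(c,(222/3+200,390/3+120),.0575),plane(c,(511/3+200,390/3+120),.0575))
```

```text
0.08993532832653023 c1 [0.49025556 0.13782865] c2 [0.49021689 0.1379138 ] ring l/r at top [0.48898191 0.1121659  0.0575    ] [0.48892137 0.16080591 0.0575    ]
```

```bash
python3 -m crank '{"rows":[{"rx":0,"ry":0,"rz":0,"dx":0.08,"dy":0.045,"dz":0.5,"fingers":40},{"rx":0,"ry":0,"rz":0,"dx":0,"dy":0,"dz":0.4,"fingers":40},{"rx":0,"ry":0,"rz":0,"dx":0,"dy":0,"dz":0.18,"fingers":40},{"rx":0,"ry":0,"rz":0,"dx":0,"dy":0,"dz":0,"fingers":40},{"rx":0,"ry":0,"rz":0,"dx":0,"dy":0,"dz":0,"fingers":54}]}'|sed -n 2,7p
python3 -m crank '{"rows":[{"rx":0,"ry":0,"rz":0,"dx":0,"dy":0,"dz":0,"fingers":60},{"rx":0,"ry":0,"rz":0,"dx":0,"dy":0,"dz":0,"fingers":70},{"rx":0,"ry":0,"rz":0,"dx":0,"dy":0,"dz":0,"fingers":74},{"rx":0,"ry":0,"rz":0,"dx":0,"dy":0,"dz":-0.5,"fingers":80},{"rx":0,"ry":0,"rz":0,"dx":0,"dy":0,"dz":-1,"fingers":80}]}'|sed -n 2,7p
python3 -m crank '{"rows":[{"rx":0,"ry":0,"rz":0,"dx":0,"dy":0,"dz":-1,"fingers":80},{"rx":0,"ry":0,"rz":0,"dx":0,"dy":0,"dz":-1,"fingers":80},{"rx":0,"ry":0,"rz":0,"dx":0,"dy":0,"dz":-0.9,"fingers":80},{"rx":0,"ry":0,"rz":0,"dx":-0.2,"dy":0.9,"dz":0,"fingers":80},{"rx":0,"ry":0,"rz":0,"dx":-0.3,"dy":1,"dz":0,"fingers":80}]}'|sed -n 2p
python3 -m crank '{"rows":[{"rx":0,"ry":0,"rz":0,"dx":-0.3,"dy":1,"dz":0,"fingers":80},{"rx":0,"ry":0,"rz":0,"dx":-0.3,"dy":1,"dz":0,"fingers":80},{"rx":0,"ry":0,"rz":0,"dx":-0.3,"dy":1,"dz":0,"fingers":80},{"rx":0,"ry":0,"rz":0,"dx":-0.3,"dy":1,"dz":0,"fingers":80},{"rx":0,"ry":0,"rz":0,"dx":-0.3,"dy":1,"dz":0,"fingers":80}]}'|sed -n 2p
python3 -m crank '{"rows":[{"rx":0,"ry":0,"rz":0,"dx":0,"dy":0.9,"dz":0,"fingers":80},{"rx":0,"ry":0,"rz":0,"dx":0,"dy":0,"dz":0,"fingers":80},{"rx":0,"ry":0,"rz":0,"dx":0,"dy":0,"dz":0,"fingers":80}]}'|sed -n 2,7p
python3 - <<'E'
from h import *
im,c=snap("wrist","w7")
p=proj(c,np.array([.553,.3705,.045]));print(p,to(.553,.3705,.018));b=blob(wood(im),p);print(b["bb"],b["a"],b["c"]);print(plane(c,b["c"],.045))
x,y,w,h=b["bb"];print("l/r",plane(c,(x,b["c"][1]),.04)[1],plane(c,(x+w,b["c"][1]),.04)[1])
E
```

```text
position: [0.4908, 0.1356, 0.0053]
ee_rot: [[-1.0, -0.002, 0.0], [-0.002, 1.0, 0.0], [-0.0, 0.0, -1.0]]
force: [0.2, 0.1, -0.3]
grip_width: 0.57
gripper_force: 0.0
position: [0.4896, 0.1354, 0.0504]
ee_rot: [[-1.0, -0.001, -0.003], [-0.001, 1.0, -0.0], [0.003, -0.0, -1.0]]
force: [1.0, 0.4, 0.2]
grip_width: 0.851
gripper_force: 0.0
position: [0.5063, 0.193, 0.1397]
position: [0.5508, 0.3437, 0.1388]
position: [0.5504, 0.369, 0.138]
ee_rot: [[-1.0, -0.001, 0.001], [-0.001, 1.0, -0.0], [-0.001, -0.0, -1.0]]
force: [-0.2, 0.1, 1.2]
grip_width: 0.852
gripper_force: 0.0
[321.10200791 206.51731495] [-0.08  0.06  4.  ]
[298 173  61  60] 2837 [327.60521678 202.63271061]
[0.54967544 0.37585582 0.045     ]
l/r 0.3511013051707875 0.40229924126467487
```

View pics/w7.png

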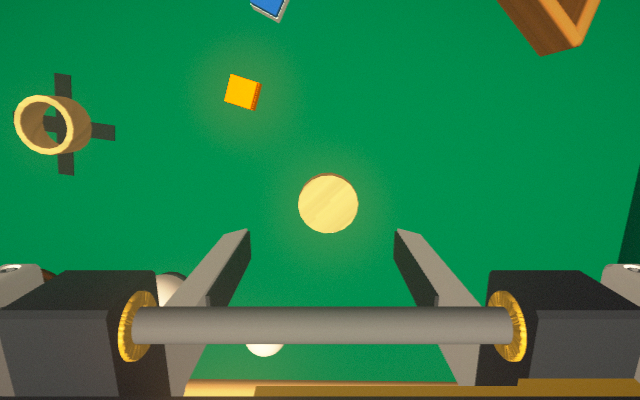

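Ring sits on the cross at (50,125). The mushroom cap is at (328,203), about 6 px right of the finger centre.

```bash
python3 -m crank '{"rows":[{"rx":0,"ry":0,"rz":0,"dx":-0.02,"dy":0.19,"dz":1,"fingers":84},{"rx":0,"ry":0,"rz":0,"dx":0,"dy":0,"dz":1,"fingers":84},{"rx":0,"ry":0,"rz":0,"dx":0,"dy":0,"dz":1,"fingers":84},{"rx":0,"ry":0,"rz":0,"dx":0,"dy":0,"dz":0.7,"fingers":80},{"rx":0,"ry":0,"rz":0,"dx":0,"dy":0,"dz":0.3,"fingers":64}]}'|sed -n 2p
python3 -m crank '{"rows":[{"rx":0,"ry":0,"rz":0,"dx":0,"dy":0,"dz":0,"fingers":54},{"rx":0,"ry":0,"rz":0,"dx":0,"dy":0,"dz":0,"fingers":50},{"rx":0,"ry":0,"rz":0,"dx":0,"dy":0,"dz":0,"fingers":40},{"rx":0,"ry":0,"rz":0,"dx":0,"dy":0,"dz":0,"fingers":40},{"rx":0,"ry":0,"rz":0,"dx":0,"dy":0,"dz":0,"fingers":40}]}' 8
python3 -m crank '{"rows":[{"rx":0,"ry":0,"rz":0,"dx":0,"dy":0,"dz":-1,"fingers":40},{"rx":0,"ry":0,"rz":0,"dx":0,"dy":0,"dz":-1,"fingers":40},{"rx":0,"ry":0,"rz":0,"dx":0,"dy":0,"dz":-1,"fingers":40},{"rx":0,"ry":0,"rz":0,"dx":0.1,"dy":-0.8,"dz":0,"fingers":40},{"rx":0,"ry":0,"rz":0,"dx":0.2,"dy":-1,"dz":0,"fingers":40}]}' 12
python3 - <<'E'
from h import *
print(to(.4715,.0085,.1))
E
```

```text
position: [0.5503, 0.3737, 0.016]
t: 18.35
position: [0.5518, 0.3755, 0.019]
ee_rot: [[-1.0, -0.001, 0.002], [-0.001, 1.0, 0.001], [-0.002, 0.001, -1.0]]
force: [-0.1, -2.0, 6.2]
grip_width: 0.532
gripper_force: 8.0
t: 18.98
position: [0.5417, 0.3216, 0.1072]
ee_rot: [[-1.0, -0.003, -0.0], [-0.003, 1.0, 0.001], [-0.0, 0.001, -1.0]]
force: [0.9, -0.9, -0.2]
grip_width: 0.52
gripper_force: 12.0
[  2.37 -10.43   0.23]
```

```bash
python3 -m crank '{"rows":[{"rx":0,"ry":0,"rz":0,"dx":0.25,"dy":-1,"dz":0,"fingers":40},{"rx":0,"ry":0,"rz":0,"dx":0.25,"dy":-1,"dz":0,"fingers":40},{"rx":0,"ry":0,"rz":0,"dx":0.25,"dy":-1,"dz":0,"fingers":40},{"rx":0,"ry":0,"rz":0,"dx":0.25,"dy":-1,"dz":0,"fingers":40},{"rx":0,"ry":0,"rz":0,"dx":0.25,"dy":-1,"dz":0,"fingers":40}]}'|sed -n 2p
python3 -m crank '{"rows":[{"rx":0,"ry":0,"rz":0,"dx":0.25,"dy":-1,"dz":0,"fingers":40},{"rx":0,"ry":0,"rz":0,"dx":0.25,"dy":-1,"dz":0,"fingers":40},{"rx":0,"ry":0,"rz":0,"dx":0.25,"dy":-1,"dz":0,"fingers":40},{"rx":0,"ry":0,"rz":0,"dx":0.25,"dy":-1,"dz":0,"fingers":40},{"rx":0,"ry":0,"rz":0,"dx":0.1,"dy":-1,"dz":0,"fingers":40}]}'|sed -n 2p
python3 -m crank '{"rows":[{"rx":0,"ry":0,"rz":0,"dx":0,"dy":-0.43,"dz":0,"fingers":40},{"rx":0,"ry":0,"rz":0,"dx":0,"dy":0,"dz":1,"fingers":40},{"rx":0,"ry":0,"rz":0,"dx":0,"dy":0,"dz":1,"fingers":40},{"rx":0,"ry":0,"rz":0,"dx":0,"dy":0,"dz":0,"fingers":40},{"rx":0,"ry":0,"rz":0,"dx":0,"dy":0,"dz":0,"fingers":40}]}'|sed -n 2,7p
python3 - <<'E'
from h import *
im,c=snap("wrist","w8");s=manip.get_state();print(np.round(s["position"],4),to(.4715,.0085,.019))
for nm,X in(("ring",(.4902,.1378,.025)),("pin",(.4515,-.12,.0)),("mush",(*s["position"][:2],s["position"][2]+.026))):print(nm,proj(c,np.array(X)))
E
```

```text
position: [0.5039, 0.1706, 0.1067]
position: [0.4711, 0.0208, 0.1068]
position: [0.4727, 0.0087, 0.0483]
ee_rot: [[-1.0, -0.002, 0.001], [-0.002, 1.0, 0.0], [-0.001, 0.0, -1.0]]
force: [0.5, -0.2, 0.5]
grip_width: 0.525
gripper_force: 12.0
[0.4731 0.0086 0.0488] [ 0.06 -0.    0.99]
ring [520.2473152  257.89405804]
pin [129.99091485 189.58520912]
mush [317.33422383 266.5163686 ]
```

View pics/w8.png

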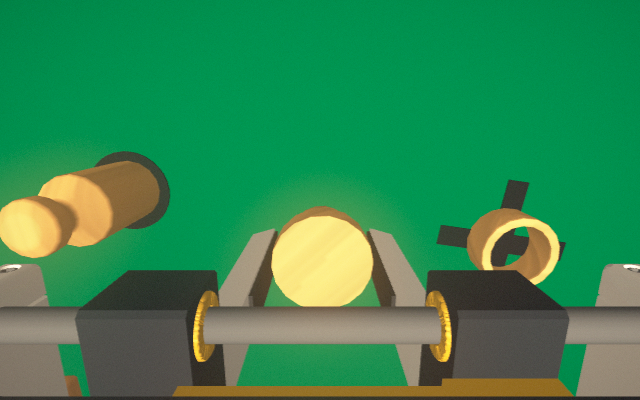

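Pin on spot at (130,190), ring on cross at (515,247), mushroom held at (322,258), cap top circle spanning about rows 215–308.

Run:
```python
from h import *
c=calibration("wrist");im=cv2.imread("pics/w8.png")[:,:,::-1]
h=cv2.cvtColor(im,cv2.COLOR_RGB2GRAY);m=(h>185).astype(np.uint8);m[308:]=0;b=blob(m,np.array((322,258)));print(b["bb"],b["circ"],b["a"])
x,y,w,hh=b["bb"];print("mush",plane(c,(x+w/2-.5,300),.0745)[1],plane(c,(322,262),.0745),"edges x",plane(c,(322,308),.0745)[0]-.025,plane(c,(322,y-.5),.0745)[0]+.025)
for n,p in(("spotwhole",(130,190)),("ring",(515,247))):
    mm=fg(im);mm[265:]=0;b=blob(mm,np.array(p));print(n,b["bb"])
d=dark(im);k=np.argwhere(d[140:235,80:175])
ys,xs=k[:,0]+140,k[:,1]+80;print("spot top",ys.min(),"right",xs.max())
print("spot",plane(c,(130,ys.min()-.5),.001)[0]+.027,plane(c,(xs.max()+.5,190),.001)[1]-.027)
```

```text
[272 216 101  90] ((321.7257080078125, 262.01715087890625), 50.43463134765625) 7333
mush 0.010767764637221334 [0.47150062 0.01071666 0.0745    ] edges x 0.47159164884782917 0.4728997269801285
spotwhole [  0 151 170 108]
ring [437 180 129  85]
spot top 151 right 169
spot 0.45243175470342756 -0.12002628008446246
```

```bash
python3 -m crank '{"rows":[{"rx":0,"ry":0,"rz":0,"dx":0.03,"dy":-0.05,"dz":0.4,"fingers":40},{"rx":0,"ry":0,"rz":0,"dx":0,"dy":0,"dz":0.4,"fingers":40},{"rx":0,"ry":0,"rz":0,"dx":0,"dy":0,"dz":0.18,"fingers":40},{"rx":0,"ry":0,"rz":0,"dx":0,"dy":0,"dz":0,"fingers":40},{"rx":0,"ry":0,"rz":0,"dx":0,"dy":0,"dz":0,"fingers":54}]}'|sed -n 2,7p
python3 -m crank '{"rows":[{"rx":0,"ry":0,"rz":0,"dx":0,"dy":0,"dz":0,"fingers":60},{"rx":0,"ry":0,"rz":0,"dx":0,"dy":0,"dz":0,"fingers":70},{"rx":0,"ry":0,"rz":0,"dx":0,"dy":0,"dz":0,"fingers":74},{"rx":0,"ry":0,"rz":0,"dx":0,"dy":0,"dz":-0.5,"fingers":80},{"rx":0,"ry":0,"rz":0,"dx":0,"dy":0,"dz":-1,"fingers":80}]}'|sed -n 2,7p
python3 -m crank '{"rows":[{"rx":0,"ry":0,"rz":0,"dx":0,"dy":0,"dz":-1,"fingers":84},{"rx":0,"ry":0,"rz":0,"dx":0,"dy":0,"dz":-1,"fingers":84},{"rx":0,"ry":0,"rz":0,"dx":0,"dy":0,"dz":-0.5,"fingers":84},{"rx":0,"ry":0,"rz":0,"dx":-0.5,"dy":0.7,"dz":0,"fingers":84},{"rx":0,"ry":0,"rz":0,"dx":-0.8,"dy":0.9,"dz":0,"fingers":84}]}'|sed -n 2p
python3 -m crank '{"rows":[{"rx":0,"ry":0,"rz":0,"dx":-0.9,"dy":1,"dz":0,"fingers":84},{"rx":0,"ry":0,"rz":0,"dx":-0.9,"dy":1,"dz":0,"fingers":84},{"rx":0,"ry":0,"rz":0,"dx":-0.9,"dy":1,"dz":0,"fingers":84},{"rx":0,"ry":0,"rz":0,"dx":-0.9,"dy":1,"dz":0,"fingers":84},{"rx":0,"ry":0,"rz":0,"dx":-0.9,"dy":1,"dz":0,"fingers":84}]}'|sed -n 2p
python3 -m crank '{"rows":[{"rx":0,"ry":0,"rz":0,"dx":-0.3,"dy":0.4,"dz":0,"fingers":84},{"rx":0,"ry":0,"rz":0,"dx":0,"dy":0,"dz":0,"fingers":84},{"rx":0,"ry":0,"rz":0,"dx":0,"dy":0,"dz":0,"fingers":84}]}'|sed -n 2,7p
python3 - <<'E'
from h import *
im,c=snap("wrist","w9")
p=proj(c,np.array([.655,.217,.029]));print(p,to(.655,.217,.01));b=blob(white(im),p);print(b["bb"],b["a"],b["c"],plane(c,b["circ"][0],.029))
E
```

```text
position: [0.4711, 0.0068, 0.0179]
ee_rot: [[-1.0, -0.001, 0.0], [-0.001, 1.0, 0.0], [-0.0, 0.0, -1.0]]
force: [0.0, -1.0, -0.4]
grip_width: 0.57
gripper_force: 0.0
position: [0.47, 0.0069, 0.063]
ee_rot: [[-1.0, -0.001, -0.003], [-0.001, 1.0, 0.0], [0.003, 0.0, -1.0]]
force: [0.6, -0.1, -0.2]
grip_width: 0.852
gripper_force: 0.0
position: [0.5102, 0.055, 0.1386]
position: [0.6453, 0.206, 0.1376]
position: [0.6532, 0.2165, 0.1377]
ee_rot: [[-1.0, -0.001, -0.001], [-0.001, 1.0, -0.0], [0.001, -0.0, -1.0]]
force: [-0.4, 0.1, 0.2]
grip_width: 0.892
gripper_force: 0.0
[319.94111414 201.02978071] [-0.06  0.02  4.27]
[290 167  65  65] 3345 [322.14798206 199.30044843] [0.65349966 0.21903221 0.029     ]
```

View pics/w9.png

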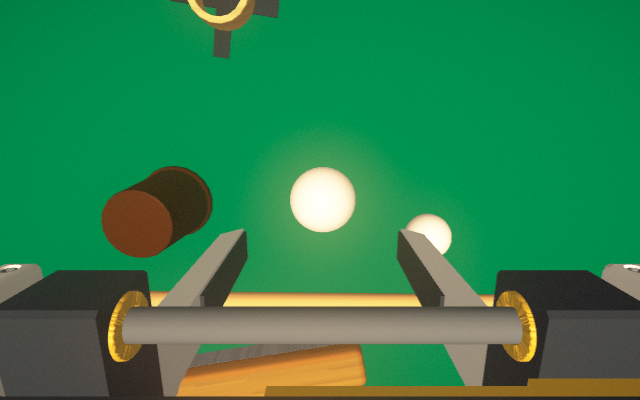

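Ball is centred between the fingers at (322,200). The small ball at (428,236) is clear.

```bash
python3 -m crank '{"rows":[{"rx":0,"ry":0,"rz":0,"dx":-0.03,"dy":0.02,"dz":1,"fingers":84},{"rx":0,"ry":0,"rz":0,"dx":0,"dy":0,"dz":1,"fingers":84},{"rx":0,"ry":0,"rz":0,"dx":0,"dy":0,"dz":1,"fingers":84},{"rx":0,"ry":0,"rz":0,"dx":0,"dy":0,"dz":0.8,"fingers":84},{"rx":0,"ry":0,"rz":0,"dx":0,"dy":0,"dz":0.45,"fingers":74}]}'|sed -n 2p
python3 -m crank '{"rows":[{"rx":0,"ry":0,"rz":0,"dx":0,"dy":0,"dz":0,"fingers":64},{"rx":0,"ry":0,"rz":0,"dx":0,"dy":0,"dz":0,"fingers":58},{"rx":0,"ry":0,"rz":0,"dx":0,"dy":0,"dz":0,"fingers":50},{"rx":0,"ry":0,"rz":0,"dx":0,"dy":0,"dz":0,"fingers":50},{"rx":0,"ry":0,"rz":0,"dx":0,"dy":0,"dz":0,"fingers":50}]}' 12
python3 -m crank '{"rows":[{"rx":0,"ry":0,"rz":0,"dx":0,"dy":0,"dz":0,"fingers":50},{"rx":0,"ry":0,"rz":0,"dx":0,"dy":0,"dz":-0.4,"fingers":50},{"rx":0,"ry":0,"rz":0,"dx":0,"dy":0,"dz":-0.8,"fingers":50},{"rx":0,"ry":0,"rz":0,"dx":0,"dy":0,"dz":-1,"fingers":50},{"rx":0,"ry":0,"rz":0,"dx":0,"dy":0,"dz":-0.6,"fingers":50}]}' 20
python3 -m crank '{"rows":[{"rx":0,"ry":0,"rz":0,"dx":0.6,"dy":-0.3,"dz":0,"fingers":50},{"rx":0,"ry":0,"rz":0,"dx":0.8,"dy":-0.4,"dz":0,"fingers":50},{"rx":0,"ry":0,"rz":0,"dx":0.8,"dy":-0.4,"dz":0,"fingers":50},{"rx":0,"ry":0,"rz":0,"dx":0.8,"dy":-0.4,"dz":0,"fingers":50},{"rx":0,"ry":0,"rz":0,"dx":0.8,"dy":-0.4,"dz":0,"fingers":50}]}'|sed -n 2p
python3 -m crank '{"rows":[{"rx":0,"ry":0,"rz":0,"dx":0.8,"dy":-0.4,"dz":0,"fingers":50},{"rx":0,"ry":0,"rz":0,"dx":0.6,"dy":-0.3,"dz":0,"fingers":50},{"rx":0,"ry":0,"rz":0,"dx":0.25,"dy":-0.1,"dz":0,"fingers":50},{"rx":0,"ry":0,"rz":0,"dx":0,"dy":0,"dz":0,"fingers":50},{"rx":0,"ry":0,"rz":0,"dx":0,"dy":0,"dz":0,"fingers":50}]}'|sed -n 2,7p
python3 - <<'E'
from h import *
im,c=snap("wrist","w10");s=manip.get_state()
p=proj(c,np.array([*s["position"][:2],s["position"][2]+.019]));b=blob(white(im),p);print(p,b["bb"],b["c"],plane(c,b["circ"][0],s["position"][2]+.019));print(to(.4905,.136,.027),np.round(s["position"],4))
print("ring top proj",proj(c,np.array([.4902,.1378,.025])))
E
```

```text
position: [0.6535, 0.2167, 0.0092]
t: 25.08
position: [0.6557, 0.2174, 0.0123]
ee_rot: [[-1.0, -0.001, 0.003], [-0.001, 1.0, -0.0], [-0.003, -0.0, -1.0]]
force: [-0.1, -3.3, 6.2]
grip_width: 0.605
gripper_force: 12.0
t: 25.7
position: [0.6548, 0.2184, 0.0959]
ee_rot: [[-1.0, -0.002, 0.001], [-0.002, 1.0, 0.001], [-0.001, 0.001, -1.0]]
force: [1.0, -0.6, -2.0]
grip_width: 0.599
gripper_force: 20.0
position: [0.5393, 0.1604, 0.0939]
position: [0.4918, 0.1368, 0.0945]
ee_rot: [[-1.0, -0.002, 0.0], [-0.002, 1.0, 0.0], [-0.0, 0.0, -1.0]]
force: [0.9, -0.2, -1.4]
grip_width: 0.599
gripper_force: 20.0
[317.69527082 259.24273302] [266 200 112 107] [321.36289742 254.75059162] [0.4898988  0.13842747 0.11348156]
[ 0.05 -0.03  2.25] [0.4918 0.1367 0.0945]
ring top proj [320.29832998 209.22353666]
```

View pics/w10.png

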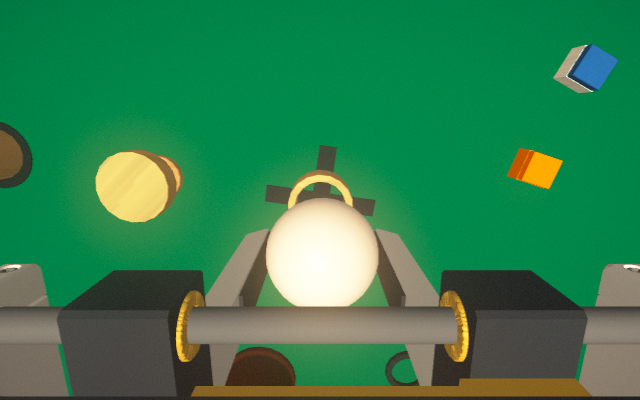

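Ball is held above the ring on the cross, circle centre about (322,256), with the ring rim visible above it at (320,185).

```bash
python3 -m crank '{"rows":[{"rx":0,"ry":0,"rz":0,"dx":0.01,"dy":-0.02,"dz":0.8,"fingers":50},{"rx":0,"ry":0,"rz":0,"dx":0,"dy":0,"dz":0.8,"fingers":50},{"rx":0,"ry":0,"rz":0,"dx":0,"dy":0,"dz":0.4,"fingers":50},{"rx":0,"ry":0,"rz":0,"dx":0,"dy":0,"dz":0.17,"fingers":50},{"rx":0,"ry":0,"rz":0,"dx":0,"dy":0,"dz":0,"fingers":50}]}'|sed -n 2,7p
python3 -m crank '{"rows":[{"rx":0,"ry":0,"rz":0,"dx":0,"dy":0,"dz":0.03,"fingers":50},{"rx":0,"ry":0,"rz":0,"dx":0,"dy":0,"dz":0,"fingers":50},{"rx":0,"ry":0,"rz":0,"dx":0,"dy":0,"dz":0,"fingers":50}]}' 6
python3 - <<'E'
from h import *
im=get_image("wrist");c=calibration("wrist")
b=blob(white(im),np.array((321,230)));print(b["bb"],plane(c,b["circ"][0],.047))
E
```

```text
position: [0.4915, 0.136, 0.03]
ee_rot: [[-1.0, -0.002, 0.001], [-0.002, 1.0, 0.0], [-0.001, 0.0, -1.0]]
force: [0.5, -0.5, -1.6]
grip_width: 0.602
gripper_force: 20.0
t: 28.0
position: [0.4913, 0.136, 0.0293]
ee_rot: [[-1.0, -0.001, 0.001], [-0.001, 1.0, 0.0], [-0.001, 0.0, -1.0]]
force: [-1.2, 0.0, 2.5]
grip_width: 0.604
gripper_force: 6.0
[266 200 112 107] [0.48955516 0.13807597 0.047     ]
```

```bash
python3 -m crank '{"rows":[{"rx":0,"ry":0,"rz":0,"dx":0,"dy":0,"dz":0,"fingers":58},{"rx":0,"ry":0,"rz":0,"dx":0,"dy":0,"dz":0,"fingers":60},{"rx":0,"ry":0,"rz":0,"dx":0,"dy":0,"dz":0,"fingers":66},{"rx":0,"ry":0,"rz":0,"dx":0,"dy":0,"dz":0,"fingers":74},{"rx":0,"ry":0,"rz":0,"dx":0,"dy":0,"dz":0,"fingers":80}]}'
python3 -m crank '{"rows":[{"rx":0,"ry":0,"rz":0,"dx":0,"dy":0,"dz":-0.4,"fingers":80},{"rx":0,"ry":0,"rz":0,"dx":0,"dy":0,"dz":-0.8,"fingers":80},{"rx":0,"ry":0,"rz":0,"dx":0,"dy":0,"dz":-1,"fingers":80},{"rx":0,"ry":0,"rz":0,"dx":0,"dy":0,"dz":-1,"fingers":80},{"rx":0,"ry":0,"rz":0,"dx":0.2,"dy":0.4,"dz":-0.3,"fingers":70}]}'|sed -n 2p
python3 -m crank '{"rows":[{"rx":0,"ry":0,"rz":0,"dx":0.5,"dy":1,"dz":0,"fingers":60},{"rx":0,"ry":0,"rz":0,"dx":0.5,"dy":1,"dz":0,"fingers":60},{"rx":0,"ry":0,"rz":0,"dx":0.5,"dy":1,"dz":0,"fingers":60},{"rx":0,"ry":0,"rz":0,"dx":0.5,"dy":1,"dz":0,"fingers":60},{"rx":0,"ry":0,"rz":0,"dx":0.5,"dy":1,"dz":0,"fingers":60}]}'|sed -n 2p
python3 -m crank '{"rows":[{"rx":0,"ry":0,"rz":0,"dx":0.5,"dy":0.9,"dz":0,"fingers":50},{"rx":0,"ry":0,"rz":0,"dx":0.17,"dy":0,"dz":0,"fingers":50},{"rx":0,"ry":0,"rz":0,"dx":0,"dy":0,"dz":0,"fingers":50},{"rx":0,"ry":0,"rz":0,"dx":0,"dy":0,"dz":0,"fingers":50}]}'|sed -n 2,7p
python3 - <<'E'
from h import *
im,c=snap("wrist","w11");cv2.imwrite("pics/w11c.png",im[:,:,::-1])
p=proj(c,np.array([.39,.326,.021]));b=blob(blue(im),p);print(p,b["bb"],b["a"],b["rect"],plane(c,b["rect"][0],.021));print(to(.39,.326,.006))
q=cv2.boxPoints(b["rect"]);w=np.array([plane(c,v,.021)[:2] for v in q]);e=np.diff(np.vstack([w,w[:1]]),axis=0);print(np.linalg.norm(e,axis=1),np.degrees(np.arctan2(e[:,1],e[:,0])),w.mean(0))
E
```

```text
t: 28.68
position: [0.4909, 0.1358, 0.0284]
ee_rot: [[-1.0, -0.001, -0.0], [-0.001, 1.0, 0.0], [0.0, 0.0, -1.0]]
force: [-0.3, -1.1, 0.8]
grip_width: 0.842
gripper_force: 0.0
position: [0.4865, 0.1481, 0.1367]
position: [0.408, 0.299, 0.1328]
position: [0.3898, 0.3239, 0.1334]
ee_rot: [[-1.0, -0.0, 0.0], [-0.0, 1.0, -0.0], [-0.0, -0.0, -1.0]]
force: [0.5, 0.3, 0.5]
grip_width: 0.53
gripper_force: 0.0
[321.7186377  198.18658509] [310 180  32  33] 628 ((325.50006103515625, 196.00003051757812), (25.043960571289062, 24.59674835205078), 26.56505012512207) [0.38802078 0.3293202  0.021     ]
[-0.    0.07  4.25]
[0.02196879 0.02196854 0.02215901 0.02232957] [ 153.76045684   63.11055038  -25.31336191 -117.3596638 ] [0.38812159 0.32932218]
```

View pics/w11.png

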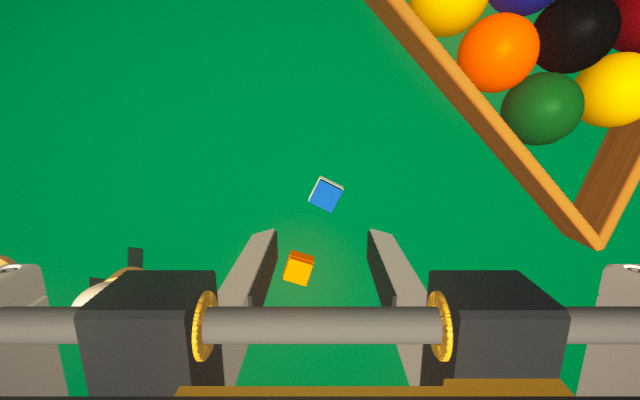

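Blue chalk at (325,196) is turned about 26° relative to the fingers. The orange one at (299,268) is clear.

```bash
python3 -m crank '{"rows":[{"rx":0,"ry":0,"rz":0,"dx":0.04,"dy":0.1,"dz":0,"fingers":50},{"rx":0,"ry":0,"rz":0.9,"dx":0,"dy":0,"dz":0.8,"fingers":50},{"rx":0,"ry":0,"rz":0.9,"dx":0,"dy":0,"dz":0.8,"fingers":50},{"rx":0,"ry":0,"rz":0.85,"dx":0,"dy":0,"dz":0.4,"fingers":50},{"rx":0,"ry":0,"rz":0,"dx":0,"dy":0,"dz":0,"fingers":46}]}'|sed -n 2,7p
python3 - <<'E'
from h import *
im=get_image("wrist");c=calibration("wrist");p=proj(c,np.array([.388,.329,.021]));b=blob(blue(im),p)
q=cv2.boxPoints(b["rect"]);w=np.array([plane(c,v,.021)[:2] for v in q]);s=manip.get_state();R=np.array(s["ee_rot"]);e=np.diff(np.vstack([w,w[:1]]),axis=0)
print(p,b["bb"],b["rect"],w.mean(0),np.degrees(np.arctan2(e[:,1],e[:,0])),np.degrees(np.arctan2(R[1,1],R[0,1])),to(*w.mean(0),.005))
E
```

```text
position: [0.3878, 0.327, 0.0723]
ee_rot: [[-0.896, 0.444, -0.002], [0.444, 0.896, -0.001], [0.001, -0.002, -1.0]]
force: [0.2, -0.6, 0.5]
grip_width: 0.494
gripper_force: 0.0
[321.29538855 217.78492003] [307 203  32  31] ((322.5, 218.0), (31.0, 30.0), 0.0) [0.38863213 0.32964092] [ 153.1191164    63.71142085  -25.61875021 -116.2921682 ] 63.699279074164025 [0.02 0.07 2.28]
```

```bash
python3 -m crank '{"rows":[{"rx":0,"ry":0,"rz":0,"dx":0,"dy":0,"dz":0.9,"fingers":46},{"rx":0,"ry":0,"rz":0,"dx":0,"dy":0,"dz":0.9,"fingers":42},{"rx":0,"ry":0,"rz":0,"dx":0,"dy":0,"dz":0.43,"fingers":36},{"rx":0,"ry":0,"rz":0,"dx":0,"dy":0,"dz":0,"fingers":30},{"rx":0,"ry":0,"rz":0,"dx":0,"dy":0,"dz":0,"fingers":26}]}'|sed -n 2,7p
python3 -m crank '{"rows":[{"rx":0,"ry":0,"rz":0,"dx":0,"dy":0,"dz":0,"fingers":20},{"rx":0,"ry":0,"rz":0,"dx":0,"dy":0,"dz":0,"fingers":16},{"rx":0,"ry":0,"rz":0,"dx":0,"dy":0,"dz":0,"fingers":16},{"rx":0,"ry":0,"rz":0,"dx":0,"dy":0,"dz":0,"fingers":16}]}' 8
python3 -m crank '{"rows":[{"rx":0,"ry":0,"rz":0,"dx":0,"dy":0,"dz":-0.6,"fingers":16},{"rx":0,"ry":0,"rz":0,"dx":0,"dy":0,"dz":-1,"fingers":16},{"rx":0,"ry":0,"rz":0,"dx":0,"dy":0,"dz":-1,"fingers":16},{"rx":0,"ry":0,"rz":-0.9,"dx":0,"dy":0,"dz":-1,"fingers":16},{"rx":0,"ry":0,"rz":-0.9,"dx":0,"dy":0,"dz":-0.4,"fingers":16}]}'
python3 -m crank '{"rows":[{"rx":0,"ry":0,"rz":-0.85,"dx":0,"dy":0,"dz":0,"fingers":16},{"rx":0,"ry":0,"rz":0,"dx":0,"dy":0,"dz":0,"fingers":16}]}'
python3 - <<'E'
from h import *
print(to(.471,.007,.125))
E
```

```text
position: [0.3893, 0.3283, 0.008]
ee_rot: [[-0.896, 0.444, 0.002], [0.444, 0.896, 0.001], [-0.001, 0.002, -1.0]]
force: [0.1, 0.4, 0.2]
grip_width: 0.281
gripper_force: 0.0
t: 32.28
position: [0.3893, 0.3283, 0.008]
ee_rot: [[-0.896, 0.445, 0.002], [0.445, 0.896, 0.002], [-0.001, 0.002, -1.0]]
force: [-0.3, 0.1, 5.7]
grip_width: 0.242
gripper_force: 8.0
t: 32.9
position: [0.3891, 0.3283, 0.1297]
ee_rot: [[-0.99, 0.141, 0.003], [0.141, 0.99, 0.002], [-0.003, 0.003, -1.0]]
force: [0.7, 0.0, -0.1]
grip_width: 0.241
gripper_force: 8.0
t: 33.15
position: [0.3883, 0.3277, 0.1273]
ee_rot: [[-1.0, 0.0, 0.0], [0.0, 1.0, 0.0], [-0.0, 0.0, -1.0]]
force: [-0.2, 0.9, 0.1]
grip_width: 0.244
gripper_force: 8.0
[ -2.76 -10.69   0.07]
```

```bash
python3 -m crank '{"rows":[{"rx":0,"ry":0,"rz":0,"dx":-0.2,"dy":-0.8,"dz":0,"fingers":16},{"rx":0,"ry":0,"rz":0,"dx":-0.25,"dy":-1,"dz":0,"fingers":16},{"rx":0,"ry":0,"rz":0,"dx":-0.25,"dy":-1,"dz":0,"fingers":16},{"rx":0,"ry":0,"rz":0,"dx":-0.25,"dy":-1,"dz":0,"fingers":16},{"rx":0,"ry":0,"rz":0,"dx":-0.25,"dy":-1,"dz":0,"fingers":16}]}'|sed -n 2p
python3 -m crank '{"rows":[{"rx":0,"ry":0,"rz":0,"dx":-0.25,"dy":-1,"dz":0,"fingers":16},{"rx":0,"ry":0,"rz":0,"dx":-0.25,"dy":-1,"dz":0,"fingers":16},{"rx":0,"ry":0,"rz":0,"dx":-0.25,"dy":-1,"dz":0,"fingers":16},{"rx":0,"ry":0,"rz":0,"dx":-0.25,"dy":-1,"dz":0,"fingers":16},{"rx":0,"ry":0,"rz":0,"dx":-0.25,"dy":-1,"dz":0,"fingers":16}]}'|sed -n 2p
python3 -m crank '{"rows":[{"rx":0,"ry":0,"rz":0,"dx":-0.25,"dy":-0.6,"dz":0,"fingers":16},{"rx":0,"ry":0,"rz":0,"dx":-0.06,"dy":-0.29,"dz":0.6,"fingers":16},{"rx":0,"ry":0,"rz":0,"dx":0,"dy":0,"dz":0.6,"fingers":16},{"rx":0,"ry":0,"rz":0,"dx":0,"dy":0,"dz":0,"fingers":16},{"rx":0,"ry":0,"rz":0,"dx":0,"dy":0,"dz":0,"fingers":16}]}'|sed -n 2,7p
python3 - <<'E'
from h import *
im,c=snap("wrist","w12");s=manip.get_state();z=s["position"][2]-.007;print(np.round(s["position"],4))
x=cv2.resize(im[130:330,60:600],None,fx=1.4,fy=1.4);cv2.imwrite("pics/w12c.png",x[:,:,::-1])
m=wood(im);b=blob(m,proj(c,np.array([.471,.009,.04])));print("mush",b["bb"],b["a"],proj(c,np.array([.471,.009,.045])))
b=blob(blue(im),proj(c,np.array([*s["position"][:2],z+.021])));print("chalk",b["bb"],b["c"],plane(c,b["c"],z+.021))
E
```

```text
position: [0.4244, 0.1827, 0.1265]
position: [0.4621, 0.0328, 0.1265]
position: [0.4713, 0.0078, 0.0903]
ee_rot: [[-1.0, -0.002, -0.001], [-0.002, 1.0, 0.0], [0.001, 0.0, -1.0]]
force: [0.6, -0.3, -0.6]
grip_width: 0.243
gripper_force: 8.0
[0.4717 0.0077 0.0908]
mush [258 180 129 182] 6464 [320.44221713 220.63086006]
chalk [300 233  44  40] [321.72848065 252.37781629] [0.46942935 0.00982143 0.10480819]
```

View pics/w12c.png

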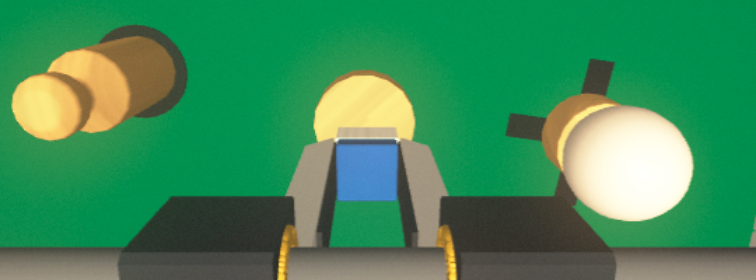

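Ball rests on the ring, with the ring concentric on the cross, and the pin stands on the spot. The mushroom top spans crop columns 314–415 with its near edge at row 75; the chalk's blue top is at (367,172).

Run:
```python
from h import *
c=calibration("wrist");im=cv2.imread("pics/w12.png")[:,:,::-1]
g=cv2.cvtColor(im,cv2.COLOR_RGB2HSV);m=((g[...,2]>215)&(g[...,0]<32)&(g[...,1]>50)).astype(np.uint8)
pts=[]
for r in range(186,216):
    k=np.where(m[r,270:370])[0]+270
    if len(k)>10: pts+=[(k[0]-.5,r),(k[-1]+.5,r)]
w=np.array([plane(c,p,.045)[:2] for p in pts]);A=np.c_[2*w,np.ones(len(w))];s=np.linalg.lstsq(A,(w**2).sum(1),rcond=None)[0];print(len(w),"mush",s[:2],"r",np.sqrt(s[2]+s[0]**2+s[1]**2))
Z=.0908-.007+.021;u=lambda x,y:(x/1.4+60,y/1.4+130)
print("chalk corners",[plane(c,u(*p),Z)[:2].round(4) for p in((335,140),(398,140),(336,200),(397,200))])
```

```text
60 mush [0.47004468 0.00842988] r 0.02459393886696868
chalk corners [array([ 0.4578, -0.0018]), array([0.4578, 0.0212]), array([ 0.4817, -0.0017]), array([0.4816, 0.0213])]
```

```bash
python3 -m crank '{"rows":[{"rx":0,"ry":0,"rz":0,"dx":-0.01,"dy":-0.04,"dz":0.5,"fingers":16},{"rx":0,"ry":0,"rz":0,"dx":0,"dy":0,"dz":0.4,"fingers":16},{"rx":0,"ry":0,"rz":0,"dx":0,"dy":0,"dz":0.25,"fingers":16},{"rx":0,"ry":0,"rz":0,"dx":0,"dy":0,"dz":0.07,"fingers":16},{"rx":0,"ry":0,"rz":0,"dx":0,"dy":0,"dz":0,"fingers":16}]}'|sed -n 2,7p
python3 -m crank '{"rows":[{"rx":0,"ry":0,"rz":0,"dx":0,"dy":0,"dz":0.02,"fingers":16},{"rx":0,"ry":0,"rz":0,"dx":0,"dy":0,"dz":0,"fingers":16},{"rx":0,"ry":0,"rz":0,"dx":0,"dy":0,"dz":0,"fingers":16}]}'|sed -n 2,7p
```

```text
position: [0.472, 0.0059, 0.054]
ee_rot: [[-1.0, -0.001, 0.0], [-0.001, 1.0, 0.0], [-0.0, 0.0, -1.0]]
force: [0.4, 0.2, 0.2]
grip_width: 0.242
gripper_force: 8.0
position: [0.472, 0.0059, 0.0536]
ee_rot: [[-1.0, -0.001, 0.0], [-0.001, 1.0, 0.0], [-0.0, 0.0, -1.0]]
force: [0.1, -0.2, 0.1]
grip_width: 0.245
gripper_force: 8.0
```

```bash
python3 -m crank '{"rows":[{"rx":0,"ry":0,"rz":0,"dx":0,"dy":0,"dz":0.03,"fingers":16},{"rx":0,"ry":0,"rz":0,"dx":0,"dy":0,"dz":0,"fingers":16},{"rx":0,"ry":0,"rz":0,"dx":0,"dy":0,"dz":0,"fingers":16}]}'|sed -n 2,7p
python3 -m crank '{"rows":[{"rx":0,"ry":0,"rz":0,"dx":0,"dy":0,"dz":0.02,"fingers":16},{"rx":0,"ry":0,"rz":0,"dx":0,"dy":0,"dz":0,"fingers":16},{"rx":0,"ry":0,"rz":0,"dx":0,"dy":0,"dz":0,"fingers":16}]}'|sed -n 2,7p
```

```text
position: [0.4722, 0.0059, 0.053]
ee_rot: [[-1.0, -0.001, 0.001], [-0.001, 1.0, 0.0], [-0.001, 0.0, -1.0]]
force: [-1.2, -0.0, 4.1]
grip_width: 0.244
gripper_force: 8.0
position: [0.4723, 0.0059, 0.053]
ee_rot: [[-1.0, -0.002, 0.001], [-0.002, 1.0, -0.0], [-0.001, -0.0, -1.0]]
force: [-1.2, -0.4, 7.2]
grip_width: 0.245
gripper_force: 8.0
```

Contact. Back off half a millimetre, release, rise and retreat.

```bash
python3 -m crank '{"rows":[{"rx":0,"ry":0,"rz":0,"dx":0,"dy":0,"dz":-0.04,"fingers":16},{"rx":0,"ry":0,"rz":0,"dx":0,"dy":0,"dz":0,"fingers":22},{"rx":0,"ry":0,"rz":0,"dx":0,"dy":0,"dz":0,"fingers":26},{"rx":0,"ry":0,"rz":0,"dx":0,"dy":0,"dz":0,"fingers":34},{"rx":0,"ry":0,"rz":0,"dx":0,"dy":0,"dz":0,"fingers":44}]}' 4|sed -n 2,7p
python3 -m crank '{"rows":[{"rx":0,"ry":0,"rz":0,"dx":0,"dy":0,"dz":0,"fingers":46},{"rx":0,"ry":0,"rz":0,"dx":0,"dy":0,"dz":-0.5,"fingers":46},{"rx":0,"ry":0,"rz":0,"dx":0,"dy":0,"dz":-1,"fingers":46},{"rx":0,"ry":0,"rz":0,"dx":0,"dy":0,"dz":-1,"fingers":46},{"rx":0,"ry":0,"rz":0,"dx":0,"dy":0,"dz":-1,"fingers":46}]}'|sed -n 2,7p
python3 -m crank '{"rows":[{"rx":0,"ry":0,"rz":0,"dx":1,"dy":0,"dz":-1,"fingers":46},{"rx":0,"ry":0,"rz":0,"dx":1,"dy":0,"dz":-0.5,"fingers":46},{"rx":0,"ry":0,"rz":0,"dx":1,"dy":0,"dz":0,"fingers":46},{"rx":0,"ry":0,"rz":0,"dx":1,"dy":0,"dz":0,"fingers":46},{"rx":0,"ry":0,"rz":0,"dx":1,"dy":0,"dz":0,"fingers":46}]}'|sed -n 2p
python3 - <<'E'
from h import *
im,c=snap("top","top1");cv2.imwrite("pics/top1c.png",cv2.resize(im[120:290,150:490],None,fx=2.3,fy=2.3,interpolation=cv2.INTER_CUBIC)[:,:,::-1])
for n,f,X in(("ball",white,(.49,.136,.046)),("chalk",blue,(.471,.008,.066)),("spot",dark,(.454,-.12,0)),("cross",dark,(.491,.136,0)),("mush",wood,(.472,.008,.045))):
    b=blob(f(im),proj(c,np.array(X)));print(n,b["bb"],plane(c,b["c"],X[2])[:2])
E
```

```text
position: [0.4717, 0.0059, 0.0528]
ee_rot: [[-1.0, -0.002, -0.001], [-0.002, 1.0, 0.0], [0.001, 0.0, -1.0]]
force: [-0.9, -0.6, -0.3]
grip_width: 0.432
gripper_force: 0.0
position: [0.4721, 0.0059, 0.1603]
ee_rot: [[-1.0, -0.001, 0.002], [-0.001, 1.0, -0.0], [-0.002, -0.0, -1.0]]
force: [-0.0, 0.9, 0.1]
grip_width: 0.492
gripper_force: 0.0
position: [0.3211, 0.0057, 0.2044]
ball [257 216  23  23] [0.48975186 0.13477303]
chalk [317 229   9   8] [0.47281968 0.00541909]
spot [361 229  15  20] [ 0.45805719 -0.11274318]
cross [270 210   5   7] [0.52672282 0.12869247]
mush [311 224  20  20] [0.46993603 0.00566592]
```

View pics/top1c.png

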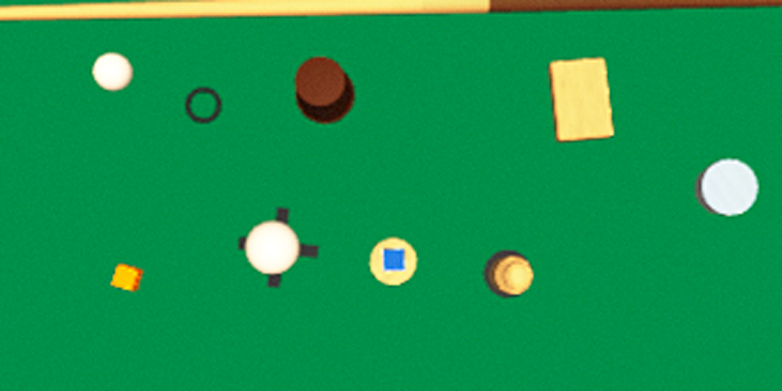

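The ball sits on the ring on the cross. The chalk is on the mushroom, the pin is on the spot, and the bystanders have not moved. One last numeric check of the halfway position.

Run:
```python
from h import *
for n,pc,pm in(("top",(.472,.006,.066),(.472,.006,.045)),("scene",(.472,.008,.066),(.472,.008,.04))):
    im=get_image(n);c=calibration(n);m=wood(im)|blue(im);b=blob(m,proj(c,np.array(pm)));k=blob(blue(im),proj(c,np.array(pc)))
    print(n,b["bb"],"circ mush",b["circ"],plane(c,b["circ"][0],pm[2])[:2],"chalk",plane(c,k["circ"][0],.066)[:2], "exp",proj(c,np.array(pm)))
s=blob(fg(im),proj(c,np.array([.4545,-.12,.04])));print(s["bb"],"ball",plane(c,blob(white(im),proj(c,np.array([.49,.136,.046])))["circ"][0],.046))
```

```text
top [311 224  20  20] circ mush ((320.5, 233.5), 10.12432861328125) [0.47054775 0.00554674] chalk [0.47291755 0.00437656] exp [320.29895575 232.91568836]
scene [344 178  22  26] circ mush ((353.6363525390625, 190.72727966308594), 12.800224304199219) [0.47817603 0.01022595] chalk [0.47477385 0.00868225] exp [354.73931372 188.56028421]
[310 136  21  36] ball [0.49128881 0.13700198 0.046     ]
```

```bash
python3 -c "
from plant import sign_off;print(sign_off())"
```

```text
the job is handed in; nothing more can be done
None
```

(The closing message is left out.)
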